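# Slacken the hold-down nut of a bottle carrier and swing its bar clear

## Task

On the bottle carrier, roll a fingertip round the knurled rim of the black hand nut to loosen it two full turns (anticlockwise from above) and stop there, within about a quarter turn. Then, with a fingertip against the upright leg of the hold-down bar, push the bar round, away from the robot, until it stands square to the row of bottles, so that they can be taken out later. Nothing is grasped: do not pinch or shove the nut, and leave the bottles and the jar standing where they are.

Things in the scene. Friction and masses are not known exactly. Their poses are not given: they have to be found in the camera images.
- carrier: Bottle carrier, fixed: base plate 120 x 310 mm, blue three-cell tray to 52 mm height, a steel post at each end. Origin: centre of the underside, on the table. Its y axis runs along the bottle row, from the nut post (y -128 mm) to the pivot post (y +128 mm); its x axis, roughly away from the robot, is the way the bar opens.
- nut: Black knurled hand nut, diameter 52 mm, rim 22 mm high, white witness mark on its top. Origin: on its upright axis at the underside of the rim, 165 mm above the table when tight; its x axis points to the mark. Right-hand thread, 3 mm pitch: anticlockwise from above raises it 3 mm a turn. About 1.7 N along the rim turns it, and it stays where it is left.
- nut_seat (a point): Fixed point on the nut's axis, 165 mm above the table, at the top of the bar's yellow slotted end block (60 x 58 mm). A 5 mm shoulder under the nut sits in a counterbore there, so the bar is locked until the nut is 5 mm up. A fixed stud 12 mm thick rises through the nut to 211 mm above the table; else nothing is higher than the block within 90 mm of the axis.
- nut_turn (a joint): Angle of the hand nut in rad, 0 when tight, growing as it is loosened (anticlockwise from above); one full turn is 6.28.
- bar (a joint): Swing of the hold-down bar about its upright pivot, rad: 0 over the bottles, 1.57 square to the row, stop at 1.75. Grows anticlockwise from above: the nut end moves to the carrier's +x, away from the robot. About 2 N at the leg's middle moves it once the nut is up; it stays where it is left.
- bar_pivot (a point): On the bar's pivot axis (upright), at the bar's underside, 153 mm above the table, above the pivot post; the nut's axis is 256 mm from it.
- bar_web (a point): On the steel bar, turning with it: point of the upright leg's push face (towards carrier -x when closed), 130 mm from the pivot along the bar, 11 mm to the +x side of the pivot line, 170 mm above the table. The leg is 4 mm thick, 158 to 183 mm above the table, 25 to 160 mm from the pivot. The flat leg below it is 34 mm wide, top at 158 mm, and passes 3 mm above the caps.
- bottle_blue: Amber glass sample bottle with a blue cap, 61 mm wide and 140 mm tall, standing in a cell of the tray. Origin: centre of its underside, 10 mm above the table.
- bottle_black: The same bottle with a black cap.
- bottle_red: The same bottle with a red cap.
- jar: White plastic sample jar with a blue cap, 84 mm wide and 101 mm tall, standing on the table near the carrier on the robot's side. Origin: centre of its underside.

How it is judged (in metres and radians):
On the way, in this order (a step that is already met when the one before it is completed fails the run):
1. the hand nut is loosened two turns (at least 1.73) with the bar still over the bottles (value of joint nut_turn above 10.9 rad and value of joint bar below 0.15 rad), for 0.1 s.
2. the bar is swung square to the row (value of joint bar above 1.3 rad), for 0.2 s.
At the end, for the whole second after the job is handed in: The hand nut stands between 1.73 and 2.37 turns loose, the bar is at rest at 1.3 rad or more (square to the row within 0.27 rad, or against its stop), and the bottles (within 15 mm) and the jar (within 20 mm) stand upright where they were (value of joint nut_turn between 10.9 and 14.9 rad and value of joint bar above 1.3 rad and velocity of joint bar between -0.05 and 0.05 rad/s and angle between each of bottle_blue, bottle_black, bottle_red, jar's own z axis and vertical below 0.15 rad and distance of each of bottle_blue, bottle_black, bottle_red from where it was at the start of the episode below 0.015 m and distance of jar from where it was at the start of the episode below 0.02 m); the robot touches nothing.
It fails at once if the hand nut is loosened well over two turns (more than 2.37) (value of joint nut_turn above 14.9 rad).
It fails at once if the hand nut is pinched or shoved hard (over 30 N between fingers and nut) (contact force between the fingers and nut above 30 N).
It fails at once if a bottle is lifted or knocked about (distance of any of bottle_blue, bottle_black, bottle_red from where it was at the start of the episode above 0.015 m).
It fails at once if the jar is lifted or pushed away (distance of jar from where it was at the start of the episode above 0.02 m).
It also fails if it takes over 64 s, if anything falls off the work surface, if the arm or the gripper's body presses on something with over 40 N, if the wrist force passes 120 N, or if a joint passes its speed limit or range.

## Robot

A 6-joint arm with a two-finger parallel gripper is mounted at the origin on the work surface. World frame = base frame: x ahead of the robot, y to its left, z up, the work surface at z = 0. Lengths are in mm, angles in degrees, forces in N, time in s.
With the tool pointing down it reaches from about 325 to 875 mm from the base axis. Payload 4.4 kg.
Tool frame: the origin (TCP) lies midway between the tips of the shut fingers; the grasp point (between the pads) lies 19 mm behind it; z points along the fingers, y is the line along which they close (so a half turn about z gives the same grasp; the last joint's range is limited). The gripper opens to 85 mm and grips with 20 to 120 N. Pads are 22 mm wide; open, the fingers measure 114 mm over their backs; the gripper's body (76 mm by 85 mm) begins 54 mm behind the grasp point. The pads swing forward as they close: fully open they stand 13 mm farther back than shut.
Start: joints at [60.819, 11.837, 88.321, -0, 79.842, -8.623], TCP at [201.921, 538.382, 231.282] pointing down, gripper open.
Joint ranges: [-156.59, 156.59], [-49.26, 127.26], [12.9, 141.05], [-63.56, 243.56], [4.71, 150.69], [-161.64, 161.64]. Speed limits (degrees/s): [159.86, 159.86, 180, 180, 180, 180].

## Interface

Orientations are given as [roll, pitch, yaw] about the fixed x, y, z axes, in that order (R = Rz(yaw) Ry(pitch) Rx(roll)).
In Python, from bench import robot gives the robot as it stands.
- The arm moves only by the shell command python3 -m creep 'ROWS' [OPENING] [FORCE]. ROWS is text: rows parted by semicolons, each of 4 numbers parted by spaces: the shift along the tool's x, y, z scaled (see below), then the turn about the tool's z scaled (see below). A call has exactly 10 rows; each row is the pose to reach, as a shift and turn from the pose commanded when the call began, along the tool's axes at that moment, turning the shorter way round; what a row does not reach only later rows make up. The controller multiplies each number of a shift by 0.25 m and each number of a turn by 180 degrees. A row lasts 1/10 s, in which the tool goes at most 50 mm and 8.59 degrees, less where a joint would pass 70% of its speed; a pose out of reach is approached as far as the arm can. A call with a number of a shift or a turn outside -1 to 1 is refused whole. A call with a gripper value outside its range is refused whole. OPENING is the gripper's target within -1 to 1 (fully open at 1, half-way at 0, shut at -1), set as the call begins (- or left out, the last holds). The fingers move at their own pace and stop on an object; FORCE is the grip in N (left out, the last holds). Time passes only in rows, so rows that repeat a pose let the fingers close, or fill a call up. It gives the time, the measured TCP pose, the force, the opening and the grip force at its end, in the units of the state.
- robot.get_obs(): the state, without advancing time (a new reading comes with each control period).
- robot.grab_frame(name): name is "scene" or "top"; returns the picture (420x560x3 uint8, red, green, blue); there is no depth.
- robot.get_calibration(name): a dict with "intrinsics" (3x3 intrinsics, pixels), "xyz" and "attitude" of the camera in the world. Camera axes: x right, y down, z forward; pixel columns grow to the right and rows downward; lengths in mm; the calibration is good to about 2 mm. A picture is of the moment at which its call begins. get_calibration takes no time and is no camera call.
- robot.close_job(): hands the job in; it is judged then, once.
Trained networks look in the newest picture that a camera, given by its name, has taken for a name from the list of things; names that differ only in an ending like _2 or _b are one class to them, and where a whole thing is asked for, a point or a joint stands for the part that bears it (a point fixed in the world has none). Each returns a list of dicts, best first, with "p" (0 to 1); they miss things now and then, are a little off and sometimes report something else, mostly with a low value. They report only what shows in the picture. A call takes as long as a camera call.
- robot.search_frame(name, camera): "uv" ([column, row] in pixels, amid what is visible of it).
The state is a dict: "time_s": time; "qpos": joint angles; "qd": joint speeds; "joint_efforts": joint torques, N m; "eef_pos": TCP position; "ee_rot": TCP orientation; "force": force on the tool from outside, world axes, zero at the start; "moment": the same for the moment, N m; "finger_gap": opening from 0.0 (shut) to 1.0 (fully open); "finger_force": force on a finger pad.
Only numpy, scipy, OpenCV 4.12 (cv2) and the standard library are available. Lean on these libraries where they do the work, as an engineer would, in place of code of your own. Each camera call takes 0.05 s, during which the arm holds its last target. There are 200 camera calls.

## Working session

There is one attempt and no reset: what is moved stays moved. The work goes in short steps, Python scripts to look and compute and a shell command to move; the robot and the scene stay as the last step left them, time stands still between calls to the robot, and variables do not carry over. Pictures are saved under pics/ and viewed, at most 10 in all, crops included, and the job is handed in when it is done.

```bash
mkdir -p pics; ls; python3 - <<'E'
from bench import robot
import cv2
o=robot.get_obs();print({k:o[k] for k in('time_s','eef_pos','ee_rot','force','finger_gap')})
for n in('scene','top'):
    im=robot.grab_frame(n);cv2.imwrite(f'pics/{n}0.png',im[:,:,::-1]);print(n,robot.get_calibration(n))
    for t in('nut','bar','bar_web','bottle_blue','bottle_black','bottle_red','jar','carrier'):
        print(t,[(d['uv'],round(d['p'],2)) for d in robot.search_frame(t,n)[:2]])
E
```

```text
pics
{'time_s': 0.0, 'eef_pos': array([201.53917193, 537.69155328, 230.08169827]), 'ee_rot': array([-1.79865691e+02, -1.97730372e-02,  1.59441595e+02]), 'force': array([ 0.59827678, -0.05165766, -0.75515115]), 'finger_gap': 0.9990478024506259}
scene {'intrinsics': array([[429.12776846,   0.        , 272.48055492],
       [  0.        , 429.12776846, 205.52328905],
       [  0.        ,   0.        ,   1.        ]]), 'xyz': array([993.46223768, 265.073831  , 516.97502571]), 'attitude': array([-1.26091309e+02, -2.30668114e-03,  1.13934629e+02])}
nut [([142.7, 163.9], 0.81)]
bar [([219.3, 191.0], 0.76)]
bar_web [([220.3, 192.2], 0.91)]
bottle_blue [([181.3, 221.7], 0.61)]
bottle_black [([217.0, 231.8], 0.56), ([219.7, 256.3], 0.31)]
bottle_red [([259.3, 241.5], 0.64), ([216.8, 258.6], 0.57)]
jar [([323.1, 218.6], 0.6)]
carrier [([217.6, 259.3], 0.76)]
top {'intrinsics': array([[429.47271796,   0.        , 278.293262  ],
       [  0.        , 429.47271796, 209.89071437],
       [  0.        ,   0.        ,   1.        ]]), 'xyz': array([416.98793952,  22.73104628, 799.29636573]), 'attitude': array([-174.98894873,   -0.41890901,  -88.88372695])}
nut [([402.0, 165.3], 0.6)]
bar [([308.4, 163.5], 0.64)]
bar_web [([309.1, 169.1], 0.73)]
bottle_blue [([352.8, 185.5], 0.57)]
bottle_black [([304.0, 185.1], 0.91), ([320.0, 179.2], 0.63)]
bottle_red [([267.4, 189.7], 0.74), ([308.8, 165.3], 0.74)]
jar [([234.1, 253.5], 0.8)]
carrier []
```

View pics/top0.png

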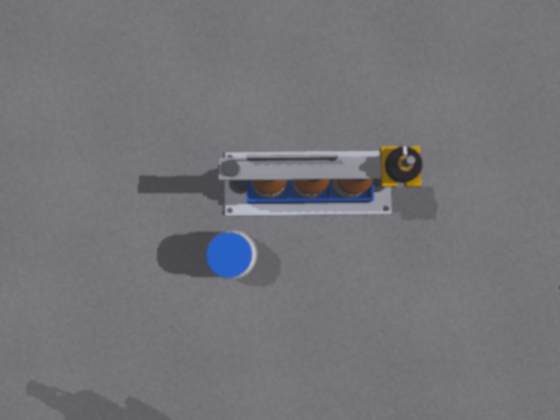

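View pics/scene0.png

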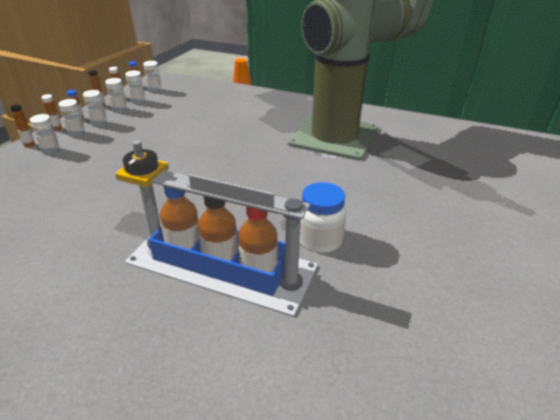

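The top view shows the nut at (403,164) with its mark at (405,150), the yellow block spanning (381–421, 147–186), the bar pivot at (230,168) and the jar at (230,255). The scene view shows the bar over the bottles and the jar standing on the robot's side.

```bash
cat > h.py <<'E'
import numpy as np
from scipy.spatial.transform import Rotation as R
from bench import robot
def ray(cam,uv):
    c=robot.get_calibration(cam)
    d=R.from_euler('xyz',c['attitude'],degrees=True).as_matrix()@np.linalg.solve(c['intrinsics'],[*uv,1.])
    return np.array(c['xyz']),d
def atz(cam,uv,z):
    o,d=ray(cam,uv);return (o+d*(z-o[2])/d[2])[:2].round(1)
def proj(cam,p):
    c=robot.get_calibration(cam)
    q=c['intrinsics']@R.from_euler('xyz',c['attitude'],degrees=True).as_matrix().T@(np.array(p)-c['xyz']);return (q[:2]/q[2]).round(1)
E
python3 - <<'E'
from h import *
print('nut top cam',atz('top',(403.5,164.5),187),'scene',atz('scene',(140.5,158),187))
print('block',[atz('top',u,165) for u in((381,147),(421,147),(421,185),(381,186))])
print('block c',atz('top',(401,166.3),165), 'stud top',atz('top',(411,160),211),atz('scene',(138,143),211))
print('plate',[atz('top',u,10) for u in((230,156.5),(386,208),(230,210.5))],[atz('scene',u,10) for u in ((290,307),(133,259),(311,265))])
print('pivot',atz('top',(230,168),160),atz('scene',(294,204),160))
print('jar',atz('top',(229.5,255),101),atz('scene',(323,195),101))
E
python3 - <<'E'
import cv2
a=cv2.imread('pics/top0.png')[130:210,360:450];b=cv2.imread('pics/top0.png')[130:210,205:295]
cv2.imwrite('pics/c.png',cv2.resize(cv2.hconcat([b,a]),None,fx=4.4,fy=4.4,interpolation=2))
E
```

```text
nut top cam [ 540.4 -160.6] scene [ 548.7 -154.6]
block [array([ 570.8, -133.5]), array([ 572. , -193.8]), array([ 514.3, -193.2]), array([ 511.6, -133.4])]
block c [ 542.  -163.5] stud top [ 542.1 -164. ] [ 545.6 -156.3]
plate [array([584.4, 110.2]), array([ 493.8, -180.7]), array([483.4, 107.3])] [array([585.5, 113. ]), array([ 596.8, -172.3]), array([487. , 111.3])]
pivot [535.   93.1] [530.1  92.8]
jar [403.6  96.2] [409.2  99.9]
```

View pics/c.png

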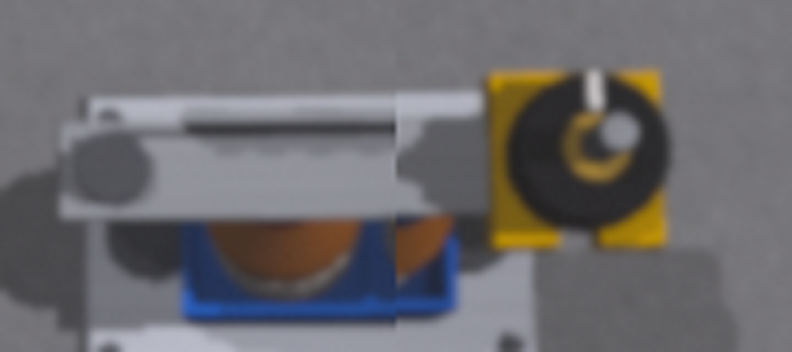

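The crop confirms the nut centre at about (404,164), roughly (541.5, -162) mm, and the pivot at (231,168.6), roughly (534.5, 92.5) mm. That makes them 255 mm apart, against 256 given. I'll approach with the fingers shut and the yaw at 90°, so tool x is world +y and tool y is world +x.

```bash
python3 -m creep '-1 -1 0 0.386;-1 -1 0 0.386;-1 -1 0 0.386;-1 -1 0 0.386;-1 -1 0 0.386;-1 -1 0 0.386;-1 -1 0 0.386;-1 -1 0 0.386;-1 -1 0 0.386;-1 -1 0 0.386' -1 20; python3 -m creep '-0.2 0.1 0 0;-0.4 0.2 0 0;-0.6 0.3 0 0;-0.8 0.4 0 0;-1 0.5 0 0;-1 0.5 0 0;-1 0.5 0 0;-1 0.5 0 0;-1 0.5 0 0;-1 0.5 0 0'; python3 -c "
from h import *;print(robot.get_obs())"
```

```text
time_s: 1.9
eef_pos: [348.2, 216.7, 231.4]
ee_rot: [180.0, -0.0, 90.1]
force: [-0.7, 0.4, 0.4]
finger_gap: 0.0
finger_force: 0.0
time_s: 2.9
eef_pos: [472.6, -31.8, 231.2]
ee_rot: [-180.0, -0.0, 90.2]
force: [0.5, 0.6, 0.1]
finger_gap: -0.004
finger_force: 0.0
{'time_s': 2.9, 'qpos': array([-1.43493730e+01, -6.89338541e-01,  1.02027796e+02,  1.47207669e-02,
        7.86840349e+01, -1.45092255e+01]), 'qd': array([-0.33527795, -0.16229005, -0.01377222, -0.16270281, -0.11071706,
        0.10365461]), 'joint_efforts': array([-1.67697729e-01, -2.82517165e+01, -2.90038651e+01, -7.39738316e-03,
       -4.53830158e-03, -2.68378346e-03]), 'eef_pos': array([472.60344893, -31.84092165, 231.18015562]), 'ee_rot': array([-1.79981841e+02, -1.96083398e-02,  9.01569581e+01]), 'force': array([0.49440963, 0.55032251, 0.05269631]), 'moment': array([ 0.00582282, -0.02610641, -0.01216245]), 'finger_force': 0.0, 'finger_gap': -0.004033521831056025}
```

```bash
python3 -m creep '-0.17 0.02 0 0;-0.34 0.04 0 0;-0.514 0.068 0 0;-0.514 0.068 0.06 0;-0.514 0.068 0.12 0;-0.514 0.068 0.18 0;-0.514 0.068 0.232 0;-0.514 0.068 0.232 0;-0.514 0.068 0.232 0;-0.514 0.068 0.232 0'; python3 - <<'E'
from h import *
import cv2
for n in('scene','top'):
    cv2.imwrite(f'pics/{n}1.png',robot.grab_frame(n)[:,:,::-1])
a=cv2.imread('pics/scene1.png')[90:220,80:240];cv2.imwrite('pics/d.png',cv2.resize(a,None,fx=4.5,fy=4.5,interpolation=2))
E
```

```text
time_s: 3.9
eef_pos: [490.7, -162.0, 174.3]
ee_rot: [179.9, 0.1, 90.0]
force: [0.1, 0.5, 0.9]
finger_gap: 0.002
finger_force: 0.0
```

View pics/d.png

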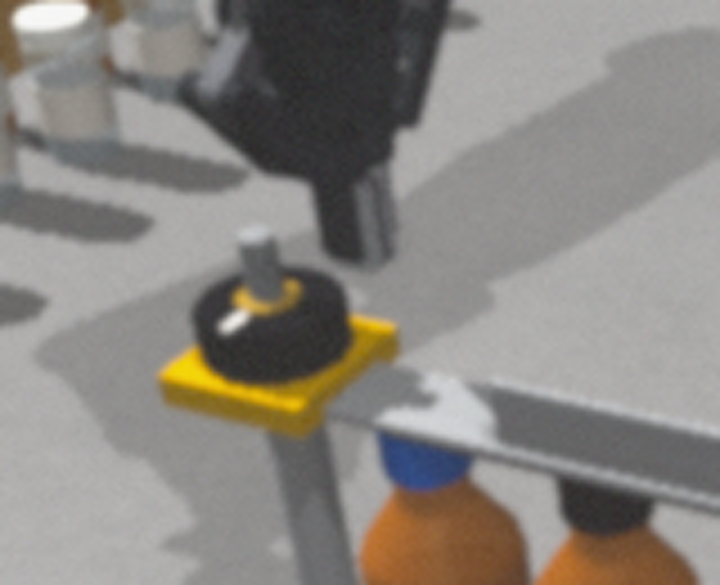

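The shut fingertips stand clear beside the nut, on the robot's side, at rim height. Next I probe toward +x.

```bash
python3 -m creep '0 0.01 0 0;0 0.02 0 0;0 0.03 0 0;0 0.035 0 0;0 0.038 0 0;0 0.04 0 0;0 0.04 0 0;0 0.04 0 0;0 0.04 0 0;0 0.04 0 0'; python3 -m creep '0 0.002 0 0;0 0.004 0 0;0 0.006 0 0;0 0.008 0 0;0 0.008 0 0;0 0.008 0 0;0 0.008 0 0;0 0.008 0 0;0 0.008 0 0;0 0.008 0 0'
```

```text
time_s: 5.0
eef_pos: [499.9, -162.1, 173.3]
ee_rot: [180.0, 0.0, 90.0]
force: [0.1, -0.7, -0.6]
finger_gap: 0.003
finger_force: 0.0
time_s: 6.0
eef_pos: [502.0, -162.1, 173.3]
ee_rot: [-180.0, -0.0, 90.0]
force: [0.2, 0.1, 1.1]
finger_gap: -0.0
finger_force: 0.0
```

```bash
python3 -m creep '0 0.002 0 0;0 0.004 0 0;0 0.006 0 0;0 0.008 0 0;0 0.008 0 0;0 0.008 0 0;0 0.008 0 0;0 0.008 0 0;0 0.008 0 0;0 0.008 0 0'
```

```text
time_s: 7.0
eef_pos: [503.3, -162.1, 173.1]
ee_rot: [-179.9, -0.0, 90.0]
force: [-5.4, -0.1, 1.7]
finger_gap: 0.0
finger_force: 2.7
```

```bash
python3 -m creep '0 0.002 0 0;0 0.004 0 0;0 0.006 0 0;0 0.006 0 0;0 0.006 0 0;0 0.006 0 0;0 0.006 0 0;0 0.006 0 0;0 0.006 0 0;0 0.006 0 0'
```

```text
time_s: 8.0
eef_pos: [503.5, -162.1, 173.1]
ee_rot: [-179.7, -0.0, 90.0]
force: [-8.9, 0.2, 5.5]
finger_gap: -0.002
finger_force: 4.6
```

Contact is at a commanded x of about 502.7, with stiffness near 3 N/mm. A 3 mm inset therefore gives roughly 8–9 N. I'll orbit anticlockwise without turning the tool, along the rounded-rectangle path.

```bash
python3 -m creep '-0.012 0 -0.004 0;-0.024 0 -0.008 0;-0.036 0 -0.012 0;-0.044 0 -0.016 0;-0.056 0.001 -0.016 0;-0.068 0.003 -0.016 0;-0.079 0.007 -0.016 0;-0.09 0.012 -0.016 0;-0.1 0.019 -0.016 0;-0.109 0.027 -0.016 0'
```

```text
time_s: 9.0
eef_pos: [513.2, -190.0, 177.9]
ee_rot: [179.9, 0.1, 90.0]
force: [-0.9, -0.1, 0.2]
finger_gap: 0.0
finger_force: 0.0
```

```bash
python3 -m creep '-0.008 0.009 0 0;-0.015 0.019 0 0;-0.02 0.03 0 0;-0.024 0.041 0 0;-0.026 0.053 0 0;-0.027 0.065 0 0;-0.027 0.078 0 0;-0.027 0.091 0 0;-0.027 0.103 0 0;-0.027 0.116 0 0'
```

```text
time_s: 10.0
eef_pos: [541.3, -199.2, 177.7]
ee_rot: [180.0, 0.3, 89.9]
force: [-2.2, -8.2, -0.5]
finger_gap: -0.002
finger_force: 3.8
```

The flats touch as expected, but at the corner there was no contact, so the tip corners are rounded by about 8 mm. I'm adjusting the path to match.

```bash
python3 -m creep '0 0.008 0 0;0 0.016 0 0;0.001 0.028 0 0;0.002 0.04 0 0;0.005 0.052 0 0;0.009 0.063 0 0;0.015 0.074 0 0;0.021 0.085 0 0;0.028 0.095 0 0;0.036 0.104 0 0'
```

```text
time_s: 11.0
eef_pos: [569.2, -189.6, 178.4]
ee_rot: [179.7, 0.3, 89.9]
force: [1.4, -6.4, -0.5]
finger_gap: 0.001
finger_force: 2.8
```

```bash
python3 -m creep '0.009 0.008 0 0;0.019 0.015 0 0;0.029 0.022 0 0;0.04 0.027 0 0;0.052 0.031 0 0;0.063 0.034 0 0;0.076 0.036 0 0;0.088 0.036 0 0;0.094 0.036 0 0;0.1 0.036 0 0'
```

```text
time_s: 12.0
eef_pos: [580.4, -163.2, 179.6]
ee_rot: [179.4, 0.2, 90.0]
force: [7.1, -2.2, 1.6]
finger_gap: -0.001
finger_force: 3.0
```

```bash
python3 -m creep '0.006 0 0 0;0.013 0 0 0;0.025 -0.001 0 0;0.037 -0.002 0 0;0.049 -0.005 0 0;0.06 -0.009 0 0;0.071 -0.015 0 0;0.082 -0.021 0 0;0.092 -0.028 0 0;0.1 -0.036 0 0'
python3 -m creep '0.008 -0.009 0 0;0.015 -0.019 0 0;0.022 -0.029 0 0;0.027 -0.04 0 0;0.031 -0.052 0 0;0.034 -0.063 0 0;0.036 -0.076 0 0;0.036 -0.088 0 0;0.036 -0.096 0 0;0.036 -0.104 0 0'
python3 - <<'E'
from h import *
import cv2
a=[cv2.resize(robot.grab_frame(n)[y:y+80,x:x+80,::-1],None,fx=5,fy=5,interpolation=2) for n,x,y in(('top',360,125),('scene',100,120))]
cv2.imwrite('pics/e.png',cv2.hconcat(a))
E
```

```text
time_s: 13.0
eef_pos: [570.3, -136.0, 178.6]
ee_rot: [179.6, -0.1, 90.0]
force: [4.3, 2.3, 0.7]
finger_gap: 0.001
finger_force: 2.4
time_s: 14.0
eef_pos: [543.1, -125.8, 178.7]
ee_rot: [179.7, -0.2, 90.0]
force: [2.4, 7.0, 4.3]
finger_gap: 0.0
finger_force: 3.2
```

View pics/e.png

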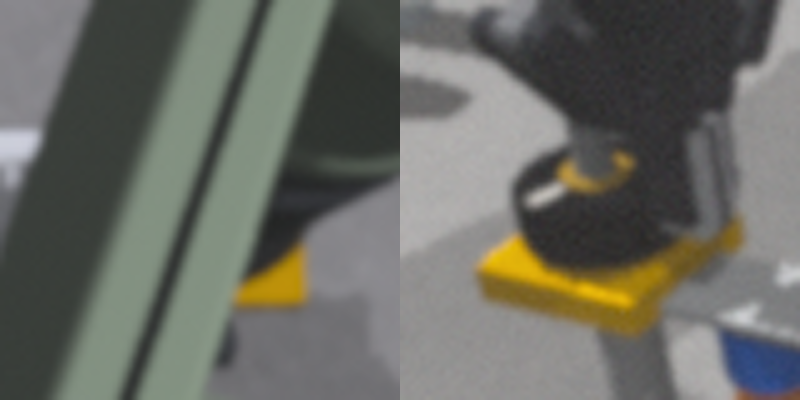

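The scene crop shows the mark at about pixel (129,158.6). The nut has clearly moved up around the stud, and the top view is hidden by the arm.

```bash
python3 - <<'E'
from h import *
c=np.array([541.9,-162])
# calibrate scene bias w/ initial: mark in scene0
for z,t in((187,0),):
    print([ (k,proj('scene',[c[0]+18*np.cos(np.radians(k)),c[1]+18*np.sin(np.radians(k)),187])) for k in range(0,360,30)], 'centre',proj('scene',[*c,187]))
    print('top', atz('top',(360+(595-396)/4.4,130+90/4.4),187)-c)
import cv2
a=cv2.imread('pics/scene0.png')[140:185,115:170].astype(int); m=(a.min(2)>170); print(np.argwhere(m)[:,::-1].mean(0)+[115,140],m.sum())
E
```

```text
[(0, array([131.9, 160.4])), (30, array([137.7, 160.9])), (60, array([143.9, 159.8])), (90, array([148.9, 157.4])), (120, array([151.2, 154.5])), (150, array([150.3, 151.7])), (180, array([146.6, 149.9])), (210, array([141. , 149.5])), (240, array([135. , 150.5])), (270, array([130.1, 152.8])), (300, array([127.5, 155.7])), (330, array([128.2, 158.5]))] centre [139.4 155.1]
top [19.2 -1.3]
[145.41463415 160.92682927] 41
```

The mark now stands near 330°, so the nut is about 0.92 turn loose. I'll make three more quarter orbits, which add at most 7 rad, then look again.

```bash
python3 -m creep '0 -0.008 0 0;0 -0.016 0 0;-0.001 -0.028 0 0;-0.002 -0.04 0 0;-0.005 -0.052 0 0;-0.009 -0.063 0 0;-0.015 -0.074 0 0;-0.021 -0.085 0 0;-0.028 -0.095 0 0;-0.036 -0.104 0 0'
python3 -m creep '-0.009 -0.008 0 0;-0.019 -0.015 0 0;-0.029 -0.022 0 0;-0.04 -0.027 0 0;-0.052 -0.031 0 0;-0.063 -0.034 0 0;-0.076 -0.036 0 0;-0.088 -0.036 0 0;-0.094 -0.036 0 0;-0.1 -0.036 0 0'
```

```text
time_s: 15.1
eef_pos: [515.2, -135.2, 177.7]
ee_rot: [-180.0, -0.2, 90.0]
force: [-1.3, 6.9, 5.1]
finger_gap: -0.004
finger_force: 3.3
time_s: 16.1
eef_pos: [503.5, -161.8, 177.3]
ee_rot: [-179.6, -0.1, 90.0]
force: [-9.3, 2.4, 7.4]
finger_gap: -0.002
finger_force: 4.6
```

```bash
python3 -m creep '-0.006 0 0 0;-0.013 0 0 0;-0.025 0.001 0 0;-0.037 0.002 0 0;-0.049 0.005 0 0;-0.06 0.009 0 0;-0.071 0.015 0 0;-0.082 0.021 0 0;-0.092 0.028 0 0;-0.1 0.036 0 0'
python3 -m creep '-0.008 0.009 0 0;-0.015 0.019 0 0;-0.022 0.029 0 0;-0.027 0.04 0 0;-0.031 0.052 0 0;-0.034 0.063 0 0;-0.036 0.076 0 0;-0.036 0.088 0 0;-0.036 0.096 0 0;-0.036 0.104 0 0'
python3 - <<'E'
from h import *
import cv2
cv2.imwrite('pics/s2.png',robot.grab_frame('scene')[120:200,100:200,::-1])
E
```

```text
time_s: 17.1
eef_pos: [513.3, -188.8, 177.2]
ee_rot: [-179.7, 0.2, 89.9]
force: [-5.7, -3.1, 2.6]
finger_gap: -0.003
finger_force: 3.0
time_s: 18.1
eef_pos: [541.3, -199.3, 177.9]
ee_rot: [180.0, 0.3, 89.9]
force: [-3.0, -6.9, 1.9]
finger_gap: 0.002
finger_force: 3.3
```

```bash
python3 -c "
import cv2
cv2.imwrite('pics/s2b.png',cv2.resize(cv2.imread('pics/s2.png'),None,fx=6,fy=6,interpolation=2))"
```

```text
(no output)
```

View pics/s2b.png

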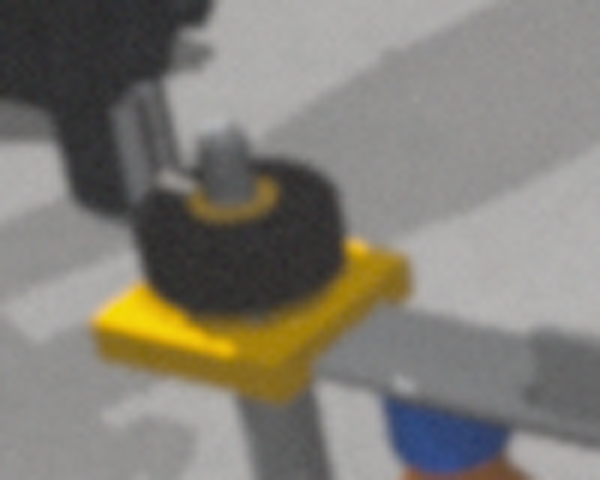

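The mark is at crop (178,182), about 262°, and the nut stands roughly 4–5 mm up. That makes about 622° (10.9 rad). It needs about 1.7 rad more, then I back off outward and rise.

```bash
python3 -m creep '0 0.008 0 0;0 0.016 0 0;0.001 0.028 0 0;0.002 0.04 0 0;0.005 0.052 0 0;0.009 0.063 0 0;0.015 0.074 0 0;0.021 0.085 0 0;0.028 0.095 0 0;0.036 0.104 0 0'
python3 -m creep '0.009 0.008 0 0;0.019 0.015 0 0;0.029 0.022 0 0;0.04 0.027 0 0;0.03 0.05 0 0;0.015 0.08 0 0;0 0.12 0 0;0 0.12 -0.1 0;0 0.12 -0.2 0;0 0.12 -0.2 0'
python3 - <<'E'
from h import *
import cv2
a=[cv2.resize(robot.grab_frame(n)[y:y+80,x:x+80,::-1],None,fx=5,fy=5,interpolation=2) for n,x,y in(('top',360,125),('scene',100,120))]
cv2.imwrite('pics/f.png',cv2.hconcat(a))
E
```

```text
time_s: 19.15
eef_pos: [569.0, -190.7, 178.5]
ee_rot: [179.7, 0.4, 89.9]
force: [2.2, -8.9, 0.7]
finger_gap: -0.001
finger_force: 3.8
time_s: 20.15
eef_pos: [600.1, -188.3, 231.4]
ee_rot: [179.6, 0.2, 90.0]
force: [0.4, -0.9, 0.1]
finger_gap: -0.001
finger_force: 0.0
```

View pics/f.png

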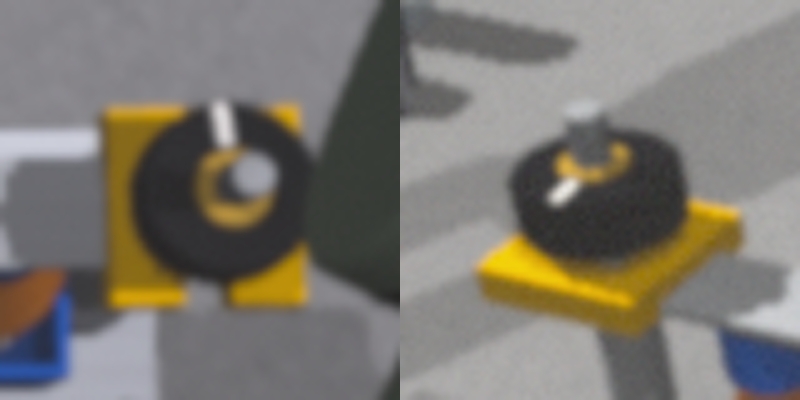

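The top crop shows the mark pointing back to +x, slightly anticlockwise. In the scene view the mark sits 3.2 px higher than when tight, which is about 6 mm. The nut is two turns loose. Next I place the fingertip beside the bar's leg.

```bash
python3 -m creep '0.2 -0.11 0 0;0.4 -0.22 0 0;0.604 -0.328 0 0;0.604 -0.328 0 0;0.604 -0.328 0.06 0;0.604 -0.328 0.12 0;0.604 -0.328 0.18 0;0.604 -0.328 0.24 0;0.604 -0.328 0.252 0;0.604 -0.328 0.252 0'; python3 - <<'E'
from h import *
P=np.array([534.7,92.5]);e=.028
def T(t):
    u=np.array([np.sin(t+e),-np.cos(t+e)]);n=np.array([np.cos(t+e),np.sin(t+e)])
    h=4.4*abs(n[0])+3.2*abs(n[1])+8
    return P+130*u+(11-h)*n
print(T(0),T(1.57))
for k in range(4):
    b=T(.4*k); print('; '.join('%.3f %.3f 0 0'%tuple(((T(.4*k+.04*i)-b)/250)[::-1]) for i in range(1,11)))
print(robot.get_obs()['eef_pos'])
import cv2
cv2.imwrite('pics/g.png',robot.grab_frame('scene')[:,:,::-1])
E
```

```text
time_s: 21.25
eef_pos: [514.0, -35.8, 162.5]
ee_rot: [-179.8, -0.1, 90.0]
force: [0.3, 0.1, -0.5]
finger_gap: -0.002
finger_force: 0.0
[536.85224399 -37.49069807] [664.66056361  95.71766178]
0.001 0.020 0 0; 0.002 0.041 0 0; 0.005 0.061 0 0; 0.008 0.081 0 0; 0.012 0.101 0 0; 0.016 0.121 0 0; 0.022 0.141 0 0; 0.028 0.160 0 0; 0.035 0.180 0 0; 0.043 0.199 0 0
0.009 0.019 0 0; 0.018 0.037 0 0; 0.028 0.055 0 0; 0.039 0.073 0 0; 0.050 0.090 0 0; 0.063 0.107 0 0; 0.076 0.123 0 0; 0.089 0.139 0 0; 0.104 0.155 0 0; 0.118 0.169 0 0
0.015 0.014 0 0; 0.032 0.028 0 0; 0.048 0.041 0 0; 0.065 0.053 0 0; 0.083 0.064 0 0; 0.101 0.075 0 0; 0.120 0.085 0 0; 0.139 0.095 0 0; 0.158 0.103 0 0; 0.178 0.111 0 0
0.020 0.007 0 0; 0.041 0.013 0 0; 0.061 0.018 0 0; 0.082 0.023 0 0; 0.103 0.027 0 0; 0.125 0.029 0 0; 0.146 0.031 0 0; 0.167 0.032 0 0; 0.188 0.032 0 0; 0.208 0.032 0 0
[513.99500296 -35.77400462 162.49732847]
```

View pics/g.png

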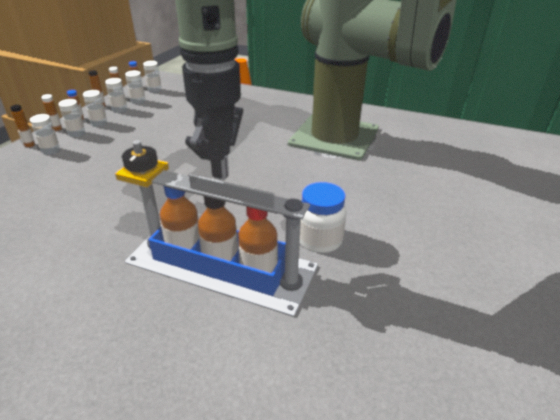

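The fingertip is behind the leg, on the robot's side. I raise it 4 mm and approach to touch.

```bash
python3 -m creep '0 0 -0.016 0;0 0.02 -0.016 0;0 0.04 -0.016 0;0 0.06 -0.016 0;0 0.075 -0.016 0;0 0.085 -0.016 0;0 0.092 -0.016 0;0 0.092 -0.016 0;0 0.092 -0.016 0;0 0.092 -0.016 0'; python3 -m creep '0.001 0.02 0 0;0.002 0.041 0 0;0.005 0.061 0 0;0.008 0.081 0 0;0.012 0.101 0 0;0.016 0.121 0 0;0.022 0.141 0 0;0.028 0.16 0 0;0.035 0.18 0 0;0.043 0.199 0 0'
```

```text
time_s: 22.3
eef_pos: [538.3, -36.1, 168.2]
ee_rot: [180.0, -0.0, 90.0]
force: [-0.8, 0.2, -1.5]
finger_gap: -0.001
finger_force: 0.2
time_s: 23.3
eef_pos: [588.5, -25.3, 168.3]
ee_rot: [180.0, 0.0, 90.0]
force: [-2.3, 0.2, -0.3]
finger_gap: -0.003
finger_force: 1.0
```

The bar moves at about 2.3 N. Continuing the arc.

```bash
python3 -m creep '0.009 0.019 0 0;0.018 0.037 0 0;0.028 0.055 0 0;0.039 0.073 0 0;0.05 0.09 0 0;0.063 0.107 0 0;0.076 0.123 0 0;0.089 0.139 0 0;0.104 0.155 0 0;0.118 0.169 0 0'; python3 -m creep '0.015 0.014 0 0;0.032 0.028 0 0;0.048 0.041 0 0;0.065 0.053 0 0;0.083 0.064 0 0;0.101 0.075 0 0;0.12 0.085 0 0;0.139 0.095 0 0;0.158 0.103 0 0;0.178 0.111 0 0'
```

```text
time_s: 24.3
eef_pos: [630.7, 4.4, 168.3]
ee_rot: [180.0, 0.0, 90.0]
force: [-1.9, -0.5, -0.3]
finger_gap: 0.001
finger_force: 0.9
time_s: 25.3
eef_pos: [658.3, 48.9, 168.2]
ee_rot: [-180.0, 0.0, 90.0]
force: [-1.7, -1.4, -0.7]
finger_gap: 0.001
finger_force: 0.9
```

```bash
python3 -m creep '0.02 0.007 0 0;0.041 0.013 0 0;0.061 0.018 0 0;0.082 0.023 0 0;0.103 0.027 0 0;0.125 0.029 0 0;0.146 0.031 0 0;0.167 0.032 0 0;0.188 0.032 0 0;0.204 0.032 0 0'
```

```text
time_s: 26.3
eef_pos: [666.2, 100.0, 168.4]
ee_rot: [180.0, 0.0, 90.0]
force: [-1.2, -2.4, 0.2]
finger_gap: -0.0
finger_force: 1.0
```

Now I back off to -y, rise and look.

```bash
python3 -m creep '-0.02 0 0 0;-0.06 0 0 0;-0.12 0 0 0;-0.12 0 -0.1 0;-0.12 0 -0.2 0;-0.3 0 -0.4 0;-0.5 0 -0.5 0;-0.7 0 -0.5 0;-0.9 0 -0.5 0;-0.9 0 -0.5 0'; python3 -m creep '-0.2 0 0 0;-0.4 0 0 0;-0.4 0 0 0;-0.4 0 0 0;-0.4 0 0 0;-0.4 0 0 0;-0.4 0 0 0;-0.4 0 0 0;-0.4 0 0 0;-0.4 0 0 0';python3 - <<'E'
from h import *
import cv2
cv2.imwrite('pics/i.png',cv2.hconcat([cv2.resize(robot.grab_frame(n)[:,:,::-1],(400,300),interpolation=3) for n in('top','scene')]))
E
```

```text
time_s: 27.3
eef_pos: [665.6, -132.1, 294.4]
ee_rot: [179.9, 0.2, 89.6]
force: [-0.8, -0.5, -0.3]
finger_gap: -0.002
finger_force: 0.0
time_s: 28.3
eef_pos: [666.0, -225.0, 293.4]
ee_rot: [180.0, 0.0, 90.0]
force: [0.8, 0.3, 0.1]
finger_gap: -0.001
finger_force: 0.0
```

View pics/i.png

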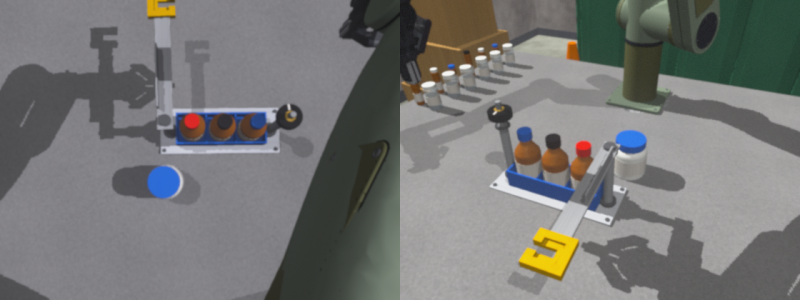

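The bar stands square to the row: in the top view it runs from the pivot at (165,120) to the block at (162,8). The nut is free on its stud at (289,116) with its mark still at +x. The bottles and jar have not moved, and the robot touches nothing, so I'm handing in.

```bash
python3 -c "
from bench import robot;print(robot.close_job())"
```

```text
the job is handed in; nothing more can be done
None
```

The job is handed in at about 28 s: from the images, the nut is about two turns loose, the bar stands square to the row, and the bottles and jar are where they were; the hand-in gave no verdict.

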